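# Start the stage plate's wing screw square

### The job

Take the T-handled driver with the forked foot, stand it upright and centred over the wing screw of the black microscope stage plate with the wings in its fork, fully down before you turn anything. Then turn the screw clockwise (seen from above) by at least an eighth of a turn, keeping the driver upright and down on the plate, and leave the driver standing on the screw. Leave the other driver, with the round socket, where it stands.

Things in the scene. Friction and masses are not known exactly. Their poses are not given: they have to be found in the camera images.
- fork_driver: Upright T-handled steel driver, 112 mm tall, 0.3 kg. Foot: two jaws 44 long (x), 10 thick, 28 mm high; between them a slot 22 wide, 28 mm deep, along x, open at the ends and below; solid block 44x42x10 above, then 14 mm shaft. Black crossbar 80 mm along x, 16 wide (y), 90-112 mm up: pinch its middle across y. Origin: centre of the foot's underside, z up. Same after a half turn.
- screw_seat (a point): Point on the wing screw's axis at the top face of the fixed flat black plate (180x130x18 mm); turns with the screw, z up, x along the wings. Plain steel screw: hub 10 mm diameter, 22 high; wings 44 across, 5 thick, 20 mm high. Driver fully down: jaws on the plate either side of the wings, its origin here. The plate's two low round thumb screws are not for this job.
- wing_screw (a joint): Angle of the wing screw, rad: 0 at the start, grows clockwise seen from above, stop at 1.4; an eighth turn is 0.785. It does not rise or sink, turns stiffly (0.12 N m) and stays where left. The wide fork turns freely by about 0.4 rad from the aligned position before the jaws catch the wings: turn the driver about 1.3 rad in all.
- socket_driver: The other upright T-handled driver, not for this job: same height, shorter crossbar (56 mm), and a round foot 38 mm in diameter, 40 mm high, instead of the fork. The two drivers may stand in either place. Origin: centre of its underside.
Mind the look-alikes: they are no part of the job. What is shaped like the fork_driver but yellow is not meant.

How it is judged (in metres and radians):
On the way, in this order (a step that is already met when the one before it is completed fails the run):
1. the forked driver stands upright and fully down over the wing screw, centred and with the wings in its fork, before the screw has turned (horizontal distance between fork_driver and screw_seat below 0.011 m and angle between fork_driver's own z axis and vertical below 0.17 rad and z of fork_driver in the frame of screw_seat between -0.004 and 0.006 m and angle between the x axis of fork_driver and the x axis of screw_seat, either way round below 0.5 rad and value of joint wing_screw below 0.2 rad), for 0.2 s.
2. with the driver still square and down, the screw is turned clockwise by about an eighth of a turn (horizontal distance between fork_driver and screw_seat below 0.011 m and angle between fork_driver's own z axis and vertical below 0.17 rad and z of fork_driver in the frame of screw_seat between -0.004 and 0.006 m and value of joint wing_screw above 0.7 rad), for 0.1 s.
At the end, for the whole second after the job is handed in: the wing screw is turned clockwise by at least 0.7 rad, and the forked driver stands at rest on the plate over it, within 11 mm of its axis, tilted less than 10 degrees, its foot no more than 6 mm above the plate (all of step 2 and linear speed of fork_driver below 0.02 m/s); the robot touches nothing.
It fails at once if the screw is turned (by more than 0.25 rad) while the forked driver is not down over it, upright and centred (within 15 mm, 15 degrees, 12 mm in height) (value of joint wing_screw above 0.25 rad and (horizontal distance between fork_driver and screw_seat above 0.015 m or angle between fork_driver's own z axis and vertical above 0.26 rad or z of fork_driver in the frame of screw_seat above 0.012 m)).
It fails at once if the socket driver is moved by more than 30 mm or tipped (distance of socket_driver from where it was at the start of the episode above 0.03 m or angle between socket_driver's own z axis and vertical above 0.35 rad).
It also fails if it takes over 38 s, if anything falls off the work surface, if the arm or the gripper's body presses on something with over 40 N, if the wrist force passes 120 N, or if a joint passes its speed limit or range.

### The arm

A 6-joint arm with a two-finger parallel gripper is mounted at the origin on the work surface. World frame = base frame: x ahead of the robot, y to its left, z up, the work surface at z = 0. Lengths are in mm, angles in rad, forces in N, time in s.
With the tool pointing down it reaches from about 350 to 875 mm from the base axis. Payload 4.2 kg.
Tool frame: the origin (TCP) lies at the very end of the fingers, on their centre line; the grasp point (between the pads) lies 19 mm behind it; y points along the fingers, z is the direction in which the jaws open and shut, and the axes are right-handed (so a half turn about y gives the same grasp; the last joint's range is limited). The gripper opens to 85 mm and grips with 20 to 120 N. Pads are 22 mm wide; open, the fingers measure 114 mm over their backs; the gripper's body (76 mm by 85 mm) begins 54 mm behind the grasp point. The pads swing forward as they close: fully open they stand 13 mm farther back than shut.
Start: joints at [-1.049, 0.385, 0.008, 0, -1.194, -0.259], TCP at [162.383, -603.516, 231.312] pointing down, gripper open.
Joint ranges: [-3.14, 3.14], [-1.21, 2.06], [-1.07, 1.41], [-3.16, 2.05], [-2.99, -0.16], [-3.1, 3.1]. Speed limits (rad/s): [2.79, 2.79, 3.14, 3.14, 3.14, 3.14].

### API

Orientations are given as a unit quaternion [x, y, z, w].
In Python, from bench import arm gives the robot as it stands.
- The arm moves only by the shell command python3 -m creep 'ROWS'. ROWS is JSON, a list of rows, each an object with "delta_pos": the shift along the tool's x, y, z in mm, a list of three; "rot": the turn, a rotation vector about the tool's x, y, z in rad, a list of three; "jaw": the finger opening in mm, from 0 to 85.4. A call has exactly 10 rows; each row shifts and turns the commanded pose from where the row before left it, along the tool's axes as they then stand; what a row does not reach is not made up. A row lasts 1/12 s, in which the tool goes at most 41.7 mm and 7.16 degrees, less where a joint would pass 70% of its speed; a pose out of reach is approached as far as the arm can. A call is refused whole if a number of a shift passes 41.7 or a number of a turn 0.125, either way. A call with a gripper value outside its range is refused whole. The fingers move at their own pace and stop on an object; the grip force is fixed at half the most. Time passes only in rows, so rows that do not move let the fingers close, or fill a call up. It gives the time, the measured TCP pose, the force and the opening at its end, in the units of the state.
- arm.read_state(): the state, without advancing time (a new reading comes with each control period).
- arm.get_image(name): name is "scene" or "top" or "wrist"; returns the picture (384x512x3 uint8, red, green, blue); there is no depth.
- arm.calibration(name): a dict with "intrinsics" (3x3 intrinsics, pixels), "R" (3x3) and "t" (3): a world point X has camera coordinates R X + t. Camera axes: x right, y down, z forward; pixel columns grow to the right and rows downward; lengths in mm; the calibration is good to about 2 mm. A picture is of the moment at which its call begins: read the wrist's pose just before it. calibration takes no time and is no camera call; for the wrist camera it gives the pose at the moment of the call.
- arm.job_done(): hands the job in, once; it reports no verdict.
Trained networks look in the newest picture that a camera, given by its name, has taken for a name from the list of things; names that differ only in an ending like _2 or _b are one class to them, and where a whole thing is asked for, a point or a joint stands for the part that bears it (a point fixed in the world has none). Each returns a list of dicts, best first, with "p" (0 to 1); they miss things now and then, are a little off and sometimes report something else, mostly with a low value. They report only what shows in the picture. A call takes as long as a camera call. They do not tell look-alikes from the thing itself.
- arm.find_in(camera, target): "location" ([column, row] in pixels, amid what is visible of it).
- arm.masks_of(camera, target): "pixels" (384x512 bool, what is visible of it) and "location" ([column, row] in pixels, amid what is visible of it).
The state is a dict: "clock": time; "joints": joint angles; "joint_vel": joint speeds; "joint_efforts": joint torques, N m; "position": TCP position; "ee_rot": TCP orientation; "contact_force": force on the tool from outside, world axes, zero at the start; "wrist_torque": the same for the moment, N m; "gripper_width": finger opening in mm.
Only numpy, scipy, OpenCV 4.12 (cv2) and the standard library are available. Lean on these libraries where they do the work, as an engineer would, in place of code of your own. Each camera call takes 0.05 s, during which the arm holds its last target. There are 200 camera calls.

## Working session

There is one attempt and no reset: what is moved stays moved. The work goes in short steps, Python scripts to look and compute and a shell command to move; the robot and the scene stay as the last step left them, time stands still between calls to the robot, and variables do not carry over. Pictures are saved under pics/ and viewed, about 8 in all and at most 12, crops included, and the job is handed in when it is done.

```bash
ls; mkdir -p pics
cat > h.py <<'E'
import numpy as np, cv2
from bench import arm
def ray(cam,px,z,cal=None):
    c=cal or arm.calibration(cam);K=np.array(c["intrinsics"]);R=np.array(c["R"]);t=np.array(c["t"])
    d=R.T@np.linalg.solve(K,[px[0],px[1],1]);o=-R.T@t
    return o+d*(z-o[2])/d[2]
def proj(cam,X,cal=None):
    c=cal or arm.calibration(cam);p=np.array(c["intrinsics"])@(np.array(c["R"])@np.array(X,float)+np.array(c["t"]));return p[:2]/p[2]
def save(n,im): cv2.imwrite("pics/"+n,cv2.cvtColor(im,cv2.COLOR_RGB2BGR))
E
python3 - <<'E'
from h import *
a=arm.get_image("top");b=arm.get_image("scene")
for c in("top","scene"):
    for n in("fork_driver","socket_driver","screw_seat"):
        print(c,n,[(np.round(r["location"]),round(r["p"],2)) for r in arm.find_in(c,n)])
    k=arm.calibration(c);print(-np.array(k["R"]).T@k["t"])
save("t.png",cv2.resize(a,None,fx=1.5,fy=1.5));save("s.png",cv2.resize(b,None,fx=1.5,fy=1.5))
print(arm.read_state())
E
```

```text
pics
top fork_driver [(array([386., 241.]), 0.9), (array([272., 171.]), 0.86), (array([382., 192.]), 0.8), (array([328., 142.]), 0.59), (array([336., 188.]), 0.56)]
top socket_driver [(array([269., 215.]), 0.53)]
top screw_seat [(array([125., 206.]), 0.51)]
[ 444.53685702 -158.57604049 1158.8842474 ]
scene fork_driver [(array([266., 214.]), 0.77), (array([111., 253.]), 0.76), (array([157., 282.]), 0.74), (array([244., 278.]), 0.65), (array([201., 252.]), 0.63)]
scene socket_driver [(array([235., 182.]), 0.89)]
scene screw_seat [(array([339., 109.]), 0.59)]
[ 958.27460558 -629.63110898  871.99571188]
{'clock': 0.4, 'joints': array([-1.04938892e+00,  3.84869959e-01,  7.72555187e-03, -6.48314851e-05,
       -1.19398622e+00, -2.58561405e-01]), 'joint_vel': array([ 0.00057061,  0.00056412,  0.0013513 ,  0.00038845, -0.00149839,
        0.00047456]), 'joint_efforts': array([-2.56554395e-04, -3.91590142e+01,  1.88327086e+01,  4.18461442e+00,
       -1.50939250e-03,  3.22065468e-06]), 'position': array([ 162.37162483, -603.44701768,  231.13135252]), 'ee_rot': array([-0.70089266, -0.09262922,  0.09267967,  0.70112751]), 'contact_force': array([ 0.29942908,  0.24943447, -0.60567412]), 'wrist_torque': array([-0.03465168,  0.02151747, -0.00040903]), 'gripper_width': 85.50146658686242}
```

View pics/t.png

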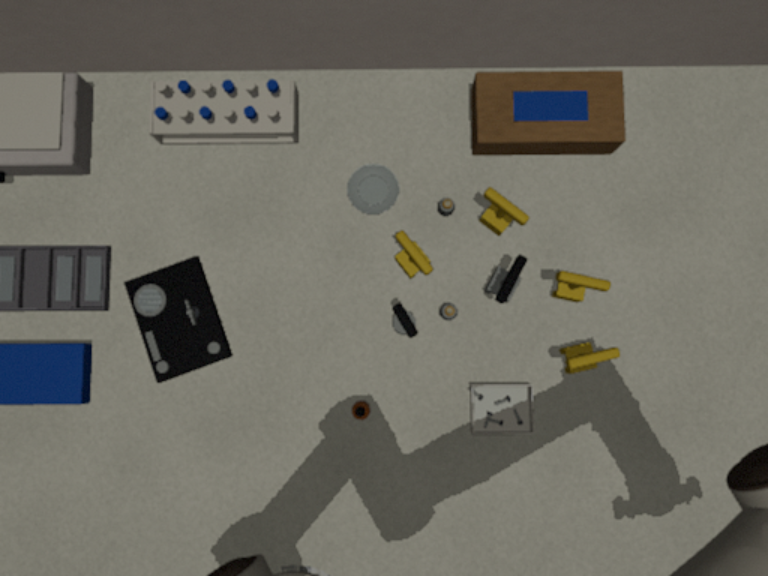

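View pics/s.png

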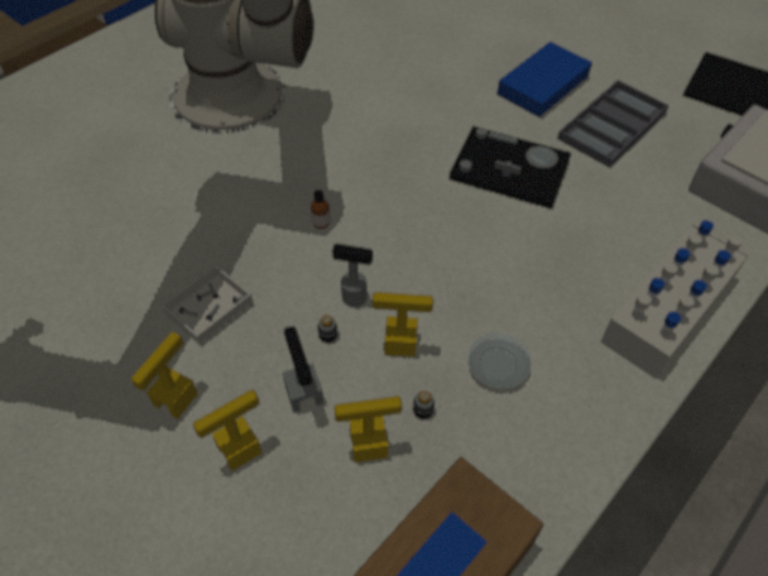

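The black-barred driver at top-image (341,186), scene (200,248), with the long bar and square slotted foot, is the fork driver. The black-barred one at top (269,214) has a short bar and round foot, so it is the socket driver. The four yellow ones at top (275,169), (336,140), (388,189) and (393,238) are look-alikes. The wing screw is at about top (128,208). Next I'll measure and make one confirming crop.

Run:
```python
from h import *
a=arm.get_image("top");b=arm.get_image("scene")
def bar(c,im,box,z):
    x0,y0,x1,y1=box;m=np.zeros(im.shape[:2],np.uint8);m[y0:y1,x0:x1]=(im[y0:y1,x0:x1].max(2)<45)
    n,l,s,ce=cv2.connectedComponentsWithStats(m);k=1+s[1:,4].argmax()
    pts=np.argwhere(l==k)[:,::-1].astype(float)
    P=np.array([ray(c,p,z)[:2] for p in pts]);q=cv2.minAreaRect(P.astype(np.float32))
    u=np.linalg.svd(P-P.mean(0),full_matrices=False)[2][0]
    print(c,s[k],P.mean(0).round(1),[np.round(v,1) for v in q],"axis deg",np.degrees(np.arctan2(u[1],u[0])).round(1))
bar("top",a,(322,160,360,212),108);bar("top",a,(255,190,290,235),108);bar("scene",b,(180,210,215,262),103)
print("base",proj("top",[0,0,0]),"x+",proj("top",[300,0,0]))
print("hub",ray("top",(128,208),38))
for r in arm.masks_of("top","screw_seat")[:2]:
    pts=np.argwhere(r["pixels"])[:,::-1];print("mask",r["p"],len(pts),pts.min(0),pts.max(0))
A=cv2.resize(a[150:270,70:190],(480,480),interpolation=cv2.INTER_CUBIC)
B=cv2.resize(b[190:290,170:270],(300,300),interpolation=cv2.INTER_CUBIC)
C=cv2.resize(a[160:220,310:370],(300,180*300//180),interpolation=cv2.INTER_CUBIC)[:180]
o=np.zeros((480,780,3),np.uint8);o[:,:480]=cv2.convertScaleAbs(A,alpha=1.8);o[:300,480:]=B;o[300:,480:]=C
save("c.png",o)
```

```text
top [331 170  20  32 240] [ 563.1 -342.4] [array([ 564.4, -341.5]), array([19.4, 78.2]), np.float64(62.5)] axis deg 151.0
top [262 202  16  23 150] [ 501.2 -180.1] [array([ 501.2, -180. ]), array([53.8, 14.6]), np.float64(30.6)] axis deg -149.7
scene [190 218  19  40 330] [ 569.5 -348.2] [array([ 567.4, -346.3]), array([16.8, 88.7]), np.float64(59.7)] axis deg -28.7
base [195.57051895 422.77938699] x+ [196.88844389 296.46019496]
hub [518.6935543  167.32758361  38.        ]
mask 0.73 497 [323 170] [350 200]
```

View pics/c.png

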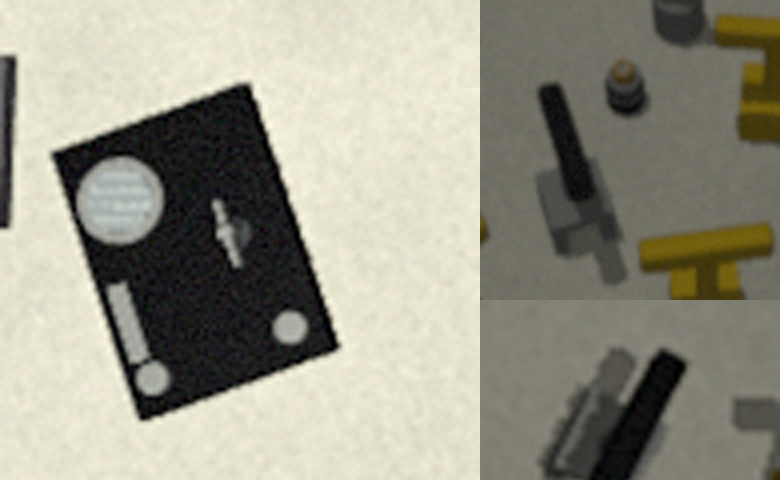

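```bash
python3 -m creep '[{"delta_pos":[38,0,12.2],"rot":[0,0,0],"jaw":85},{"delta_pos":[38,0,12.2],"rot":[0,0,0],"jaw":85},{"delta_pos":[38,0,12.2],"rot":[0,0,0],"jaw":85},{"delta_pos":[38,0,12.2],"rot":[0,0,0],"jaw":85},{"delta_pos":[38,0,12.2],"rot":[0,0,0],"jaw":85},{"delta_pos":[38,0,12.2],"rot":[0,0,0],"jaw":85},{"delta_pos":[38,0,12.2],"rot":[0,0,0],"jaw":85},{"delta_pos":[38,0,12.2],"rot":[0,0,0],"jaw":85},{"delta_pos":[38,0,12.2],"rot":[0,0,0],"jaw":85},{"delta_pos":[38,0,12.2],"rot":[0,0,0],"jaw":85}]'
python3 -m creep '[{"delta_pos":[37,0,12.2],"rot":[0,0,0],"jaw":85},{"delta_pos":[37,0,12.2],"rot":[0,0,0],"jaw":85},{"delta_pos":[0,0,0],"rot":[0,0.096,0],"jaw":85},{"delta_pos":[0,0,0],"rot":[0,0.096,0],"jaw":85},{"delta_pos":[0,0,0],"rot":[0,0.096,0],"jaw":85},{"delta_pos":[0,0,0],"rot":[0,0.096,0],"jaw":85},{"delta_pos":[0,0,0],"rot":[0,0.096,0],"jaw":85},{"delta_pos":[0,0,0],"rot":[0,0.096,0],"jaw":85},{"delta_pos":[0,0,0],"rot":[0,0.096,0],"jaw":85},{"delta_pos":[0,0,0],"rot":[0,0.096,0],"jaw":85}]'
cat >> h.py <<'E'
from scipy.spatial.transform import Rotation as Ro
def tool():
    s=arm.read_state();R=Ro.from_quat(s["ee_rot"]).as_matrix()
    print("t",round(s["clock"],2),"tcp",s["position"].round(1),"yaw x deg",np.degrees(np.arctan2(R[1,0],R[0,0])).round(1),"y",R[:,1].round(3),"j",s["joints"].round(2),"F",s["contact_force"].round(1),"w",round(s["gripper_width"],1))
    return s["position"],R
E
python3 - <<'E'
from h import *
tool();c=arm.calibration("wrist");im=arm.get_image("wrist")
print(-np.array(c["R"]).T@c["t"],proj("wrist",[563,-343,112],c),proj("wrist",[563,-343,0],c))
save("w1.png",im)
E
```

```text
clock: 1.38
position: [499.1, -385.6, 231.6]
ee_rot: [0.701, 0.093, -0.093, -0.701]
contact_force: [1.3, -1.2, -0.5]
gripper_width: 85.1
clock: 2.22
position: [562.8, -344.2, 231.3]
ee_rot: [-0.684, 0.178, -0.178, 0.684]
contact_force: [-0.4, 0.8, -0.4]
gripper_width: 84.9
t 2.22 tcp [ 562.8 -344.2  231.3] yaw x deg -29.2 y [ 0.  0. -1.] j [-0.3   0.44  0.1  -0.   -1.23 -1.78] F [-0.4  0.8 -0.4] w 84.9
[ 494.89862331 -306.37564966  373.64650951] [264.3447585  180.49848952] [263.89724996 152.72855563]
```

View pics/w1.png

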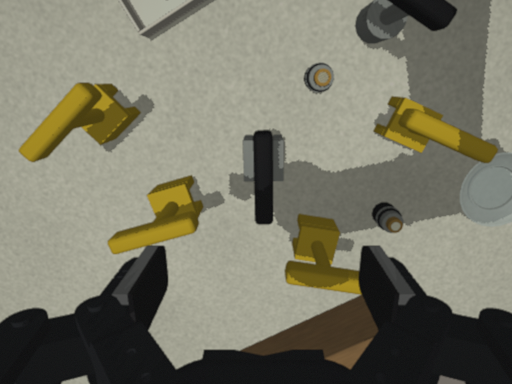

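The bar lies vertically in the wrist view, from (263,131) to (263,222), at its expected place, so position and yaw agree. j6 would run out during the final turn, so I'm taking the half-turned grasp before going down.

```bash
python3 -m creep '[{"delta_pos":[0,0,0],"rot":[0,-0.121,0],"jaw":50},{"delta_pos":[0,0,0],"rot":[0,-0.121,0],"jaw":50},{"delta_pos":[0,0,0],"rot":[0,-0.121,0],"jaw":50},{"delta_pos":[0,0,0],"rot":[0,-0.121,0],"jaw":50},{"delta_pos":[0,0,0],"rot":[0,-0.121,0],"jaw":50},{"delta_pos":[0,0,0],"rot":[0,-0.121,0],"jaw":50},{"delta_pos":[0,0,0],"rot":[0,-0.121,0],"jaw":50},{"delta_pos":[0,0,0],"rot":[0,-0.121,0],"jaw":50},{"delta_pos":[0,0,0],"rot":[0,-0.121,0],"jaw":50},{"delta_pos":[0,0,0],"rot":[0,-0.121,0],"jaw":50}]' >/dev/null
python3 -m creep '[{"delta_pos":[0,0,0],"rot":[0,-0.121,0],"jaw":50},{"delta_pos":[0,0,0],"rot":[0,-0.121,0],"jaw":50},{"delta_pos":[0,0,0],"rot":[0,-0.121,0],"jaw":50},{"delta_pos":[0,0,0],"rot":[0,-0.121,0],"jaw":50},{"delta_pos":[0,0,0],"rot":[0,-0.121,0],"jaw":50},{"delta_pos":[0,0,0],"rot":[0,-0.121,0],"jaw":50},{"delta_pos":[0,0,0],"rot":[0,-0.121,0],"jaw":50},{"delta_pos":[0,0,0],"rot":[0,-0.121,0],"jaw":50},{"delta_pos":[0,0,0],"rot":[0,-0.121,0],"jaw":50},{"delta_pos":[0,0,0],"rot":[0,-0.121,0],"jaw":50}]' >/dev/null
python3 -m creep '[{"delta_pos":[0,0,0],"rot":[0,-0.121,0],"jaw":50},{"delta_pos":[0,0,0],"rot":[0,-0.121,0],"jaw":50},{"delta_pos":[0,0,0],"rot":[0,-0.121,0],"jaw":50},{"delta_pos":[0,0,0],"rot":[0,-0.121,0],"jaw":50},{"delta_pos":[0,0,0],"rot":[0,-0.121,0],"jaw":50},{"delta_pos":[0,0,0],"rot":[0,-0.121,0],"jaw":50},{"delta_pos":[1.5,0,-1],"rot":[0,0,0],"jaw":50},{"delta_pos":[0,30,0],"rot":[0,0,0],"jaw":50},{"delta_pos":[0,30,0],"rot":[0,0,0],"jaw":50},{"delta_pos":[0,20,0],"rot":[0,0,0],"jaw":50}]'
python3 - <<'E'
from h import *
tool();c=arm.calibration("wrist");im=arm.get_image("wrist")
print(proj("wrist",[562,-342,112],c))
save("w2.png",im)
E
```

```text
clock: 4.77
position: [560.9, -341.8, 148.9]
ee_rot: [0.175, 0.685, -0.684, -0.177]
contact_force: [-1.3, 0.0, -1.1]
gripper_width: 49.8
t 4.77 tcp [ 560.9 -341.8  148.9] yaw x deg 151.2 y [-0.002  0.002 -1.   ] j [-0.3   0.5  -0.02 -0.   -1.05  1.37] F [-1.3  0.  -1.1] w 49.8
[262.23591066 215.19880398]
```

View pics/w2.png

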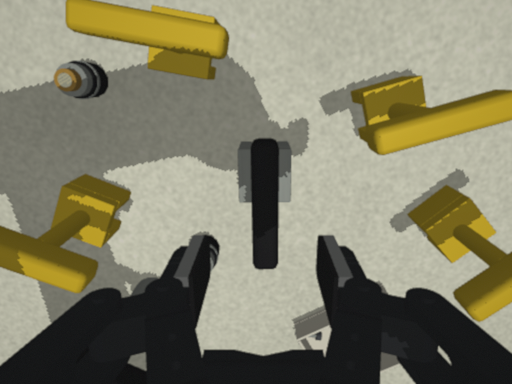

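Run:
```python
from h import *
p,R=tool();c=arm.calibration("wrist")
a=ray("wrist",(264,268),c and 110,c);b=ray("wrist",(264,139),92,c);b2=ray("wrist",(264,139),110,c)
print(a,b,b2,R.T@(a-p),R.T@(b-p),R.T@(b2-p),-np.array(c["R"]).T@c["t"])
```

```text
t 4.82 tcp [ 558.7 -340.8  144.4] yaw x deg 151.1 y [-0.009  0.005 -1.   ] j [-0.3   0.51 -0.02 -0.   -1.05  1.37] F [-0.9  0.5 -4.1] w 50.2
[ 529.70559063 -325.47867769  110.        ] [ 595.76381072 -361.89605614   92.        ] [ 598.56901743 -363.39566469  110.        ] [32.4373817  34.78349226  0.65771667] [-43.18228657  51.97591704   0.64381182] [-46.17024615  33.94295173   0.59616692] [ 625.99227637 -378.0556017   285.96516454]
```

```bash
python3 -m creep '[{"delta_pos":[-2,0,0],"rot":[0,0,0],"jaw":50},{"delta_pos":[0,14,0],"rot":[0,0,0],"jaw":50},{"delta_pos":[0,14,0],"rot":[0,0,0],"jaw":50},{"delta_pos":[0,14,0],"rot":[0,0,0],"jaw":50},{"delta_pos":[0,13,0],"rot":[0,0,0],"jaw":50},{"delta_pos":[0,13,0],"rot":[0,0,0],"jaw":50},{"delta_pos":[0,0,0],"rot":[0,0,0],"jaw":50},{"delta_pos":[0,0,0],"rot":[0,0,0],"jaw":0},{"delta_pos":[0,0,0],"rot":[0,0,0],"jaw":0},{"delta_pos":[0,0,0],"rot":[0,0,0],"jaw":0}]'
python3 -m creep '[{"delta_pos":[0,0,0],"rot":[0,0,0],"jaw":0},{"delta_pos":[0,0,0],"rot":[0,0,0],"jaw":0},{"delta_pos":[0,0,0],"rot":[0,0,0],"jaw":0},{"delta_pos":[0,0,0],"rot":[0,0,0],"jaw":0},{"delta_pos":[0,0,0],"rot":[0,0,0],"jaw":0},{"delta_pos":[0,0,0],"rot":[0,0,0],"jaw":0},{"delta_pos":[0,0,0],"rot":[0,0,0],"jaw":0},{"delta_pos":[0,0,0],"rot":[0,0,0],"jaw":0},{"delta_pos":[0,0,0],"rot":[0,0,0],"jaw":0},{"delta_pos":[0,-10,0],"rot":[0,0,0],"jaw":0}]'
python3 -c "
from h import *
tool()"
```

```text
clock: 5.65
position: [564.8, -344.3, 85.5]
ee_rot: [-0.176, -0.685, 0.685, 0.174]
contact_force: [-3.6, -6.1, 5.9]
gripper_width: 14.8
clock: 6.48
position: [562.4, -342.8, 91.8]
ee_rot: [0.174, 0.685, -0.684, -0.177]
contact_force: [-0.2, -0.1, -3.3]
gripper_width: 14.8
t 6.48 tcp [ 562.4 -342.8   91.8] yaw x deg 151.2 y [-0.003  0.002 -1.   ] j [-0.3   0.56 -0.07 -0.   -0.94  1.37] F [-0.2 -0.1 -3.3] w 14.8
```

```bash
python3 -m creep '[{"delta_pos":[0,-33,0],"rot":[0,0,0],"jaw":0},{"delta_pos":[0,-33,0],"rot":[0,0,0],"jaw":0},{"delta_pos":[0,-33,0],"rot":[0,0,0],"jaw":0},{"delta_pos":[0,-34,0],"rot":[0,0,0],"jaw":0},{"delta_pos":[9,0,-13],"rot":[0,0,0],"jaw":0},{"delta_pos":[17,0,-25],"rot":[0,0,0],"jaw":0},{"delta_pos":[17,0,-26],"rot":[0,0,0],"jaw":0},{"delta_pos":[17,0,-26],"rot":[0,0,0],"jaw":0},{"delta_pos":[17,0,-26],"rot":[0,0,0],"jaw":0},{"delta_pos":[17,0,-26],"rot":[0,0,0],"jaw":0}]'
python3 -m creep '[{"delta_pos":[18,0,-26],"rot":[0,0,0],"jaw":0},{"delta_pos":[18,0,-26],"rot":[0,0,0],"jaw":0},{"delta_pos":[18,0,-26],"rot":[0,0,0],"jaw":0},{"delta_pos":[18,0,-26],"rot":[0,0,0],"jaw":0},{"delta_pos":[17,0,-26],"rot":[0,0,0],"jaw":0},{"delta_pos":[17,0,-26],"rot":[0,0,0],"jaw":0},{"delta_pos":[17,0,-26],"rot":[0,0,0],"jaw":0},{"delta_pos":[17,0,-26],"rot":[0,0,0],"jaw":0},{"delta_pos":[17,0,-26],"rot":[0,0,0],"jaw":0},{"delta_pos":[17,0,-26],"rot":[0,0,0],"jaw":0}]'
python3 -m creep '[{"delta_pos":[17,0,-24],"rot":[0,0,0],"jaw":0},{"delta_pos":[0,0,0],"rot":[0,-0.1,0],"jaw":0},{"delta_pos":[0,0,0],"rot":[0,-0.1,0],"jaw":0},{"delta_pos":[0,0,0],"rot":[0,-0.1,0],"jaw":0},{"delta_pos":[0,0,0],"rot":[0,-0.1,0],"jaw":0},{"delta_pos":[0,0,0],"rot":[0,-0.1,0],"jaw":0},{"delta_pos":[0,0,0],"rot":[0,-0.1,0],"jaw":0},{"delta_pos":[0,0,0],"rot":[0,-0.1,0],"jaw":0},{"delta_pos":[0,0,0],"rot":[0,-0.1,0],"jaw":0},{"delta_pos":[0,0,0],"rot":[0,0,0],"jaw":0}]'
python3 - <<'E'
from h import *
tool();c=arm.calibration("wrist");im=arm.get_image("wrist")
print("expected seat",ray("top",(127,208.5),38),proj("wrist",ray("top",(127,208.5),38),c))
b=arm.get_image("scene");save("w3.png",np.hstack([im,cv2.resize(b[40:190,240:400],None,fx=1.8,fy=2.56)]))
E
```

```text
clock: 7.32
position: [548.1, -172.1, 225.6]
ee_rot: [0.175, 0.685, -0.685, -0.176]
contact_force: [1.0, 0.7, -2.1]
gripper_width: 14.9
clock: 8.15
position: [520.2, 139.1, 225.8]
ee_rot: [-0.175, -0.685, 0.685, 0.176]
contact_force: [1.2, 1.1, -2.1]
gripper_width: 15.2
clock: 8.98
position: [517.3, 166.7, 225.7]
ee_rot: [0.107, -0.699, 0.699, -0.105]
contact_force: [-0.0, 0.4, -2.0]
gripper_width: 15.0
t 8.98 tcp [517.3 166.7 225.7] yaw x deg -162.8 y [-0.002 -0.    -1.   ] j [ 0.61  0.25 -0.2  -0.   -1.12  1.26] F [-0.   0.4 -2. ] w 15.0
expected seat [517.46753519 169.77255468  38.        ] [261.18929983 158.2526001 ]
```

View pics/w3.png

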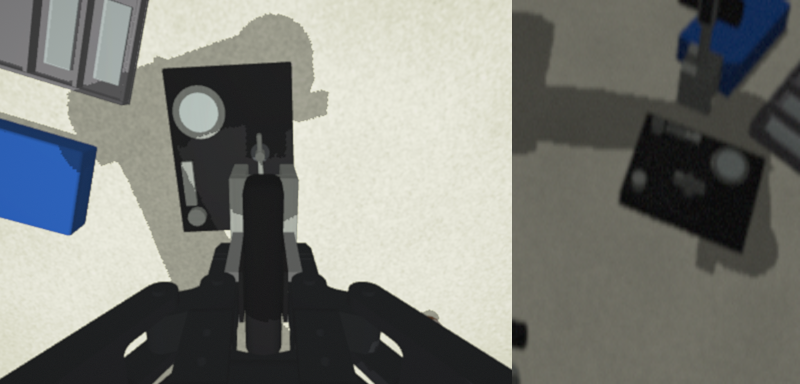

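Run:
```python
from h import *
p,R=tool();c=arm.calibration("wrist")
im=cv2.imread("pics/w3.png")[:,:512]
cv2.imwrite("pics/w3c.png",cv2.resize(im[115:195,215:315],(800,600*640//600-40),interpolation=cv2.INTER_CUBIC))
print(proj("wrist",[p[0],p[1],38],c))
for z,q in((40,(260,153)),(38,(259,133))):
    X=ray("wrist",q,z,c);print(X,(R.T@(X-p)).round(1))
# driver: foot block near-top corners, z=bottom+38
zb=p[2]-82.5
for q,dz in(((233,178),38),((297,178),38),((231,165),38),((297,165),38),((263.5,172),112),((263.5,353),112)):
    print(q,(R.T@(ray("wrist",q,zb+dz,c)-p)).round(1))
```

```text
t 9.08 tcp [517.6 166.8 225.9] yaw x deg -163.0 y [-0.001 -0.    -1.   ] j [ 0.61  0.25 -0.2  -0.   -1.12  1.26] F [-0.5 -0.4 -2.6] w 15.2
[263.93611492 159.38422145]
[523.15554852 172.65942127  40.        ] [ -7.3 185.9  -3.9]
[541.77552642 179.3438064   38.        ] [-27.1 187.9  -4.9]
(233, 178) [-21.9  44.5 -18.4]
(297, 178) [-21.9  44.5  19.1]
(231, 165) [-29.7  44.5 -19.3]
(297, 165) [-29.7  44.5  18.8]
(263.5, 172) [-45.4 -29.6  -0.6]
(263.5, 353) [ 33.9 -29.4  -0.6]
```

View pics/w3c.png

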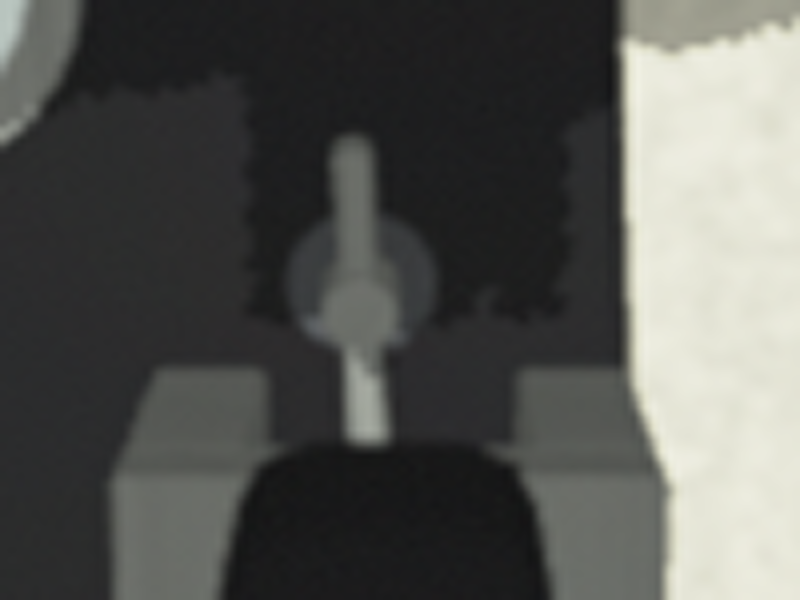

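Run:
```python
from h import *
p,R=tool();c=arm.calibration("wrist")
for q,h in(((234.4,164.3),-82.5),((294,164.3),-82.5),((248.5,164.3),-82.5),((279.4,164.3),-82.5),((229.4,178.3),-44.5),((298.1,179),-44.5),((263.5,174.3),29.5),((263.5,174.3),20),((263.5,353),29.5),((259.8,156.6),40-p[2]),((261,174),38-p[2])):
    print(q,h,(R.T@(ray("wrist",q,p[2]+h,c)-p)).round(1))
```

```text
t 9.08 tcp [517.6 166.8 225.9] yaw x deg -163.0 y [-0.001 -0.    -1.   ] j [ 0.61  0.25 -0.2  -0.   -1.12  1.26] F [-0.5 -0.4 -2.6] w 15.2
(234.4, 164.3) -82.5 [-20.8  82.5 -20.7]
(294, 164.3) -82.5 [-20.8  82.5  20.7]
(248.5, 164.3) -82.5 [-20.8  82.5 -10.9]
(279.4, 164.3) -82.5 [-20.8  82.5  10.5]
(229.4, 178.3) -44.5 [-21.7  44.5 -20.5]
(298.1, 179) -44.5 [-21.3  44.5  19.7]
(263.5, 174.3) 29.5 [-44.5 -29.6  -0.6]
(263.5, 174.3) 20 [-41.9 -20.1  -0.6]
(263.5, 353) 29.5 [ 33.9 -29.4  -0.6]
(259.8, 156.6) -185.89839328130174 [ -3.6 185.9  -4.1]
(261, 174) -187.89839328130174 [ 15.1 187.9  -3. ]
```

```bash
python3 -m creep '[{"delta_pos":[-4.5,0,-4],"rot":[0,-0.04,0],"jaw":0},{"delta_pos":[0,16,0],"rot":[0,0,0],"jaw":0},{"delta_pos":[0,16,0],"rot":[0,0,0],"jaw":0},{"delta_pos":[0,16,0],"rot":[0,0,0],"jaw":0},{"delta_pos":[0,16,0],"rot":[0,0,0],"jaw":0},{"delta_pos":[0,14,0],"rot":[0,0,0],"jaw":0},{"delta_pos":[0,12,0],"rot":[0,0,0],"jaw":0},{"delta_pos":[0,5,0],"rot":[0,0,0],"jaw":0},{"delta_pos":[0,0,0],"rot":[0,0,0],"jaw":0},{"delta_pos":[0,0,0],"rot":[0,0,0],"jaw":0}]'
python3 - <<'E'
from h import *
tool();im=arm.get_image("wrist")
save("w4.png",cv2.resize(im[90:210,190:340],(750,600),interpolation=cv2.INTER_CUBIC))
E
```

```text
clock: 9.92
position: [521.5, 172.2, 131.6]
ee_rot: [0.119, -0.697, 0.697, -0.119]
contact_force: [0.7, -0.3, -1.7]
gripper_width: 14.9
t 9.92 tcp [521.5 172.2 131.6] yaw x deg -160.6 y [ 0. -0. -1.] j [ 0.61  0.35 -0.32  0.   -0.9   1.29] F [ 0.7 -0.3 -1.7] w 14.9
```

View pics/w4.png

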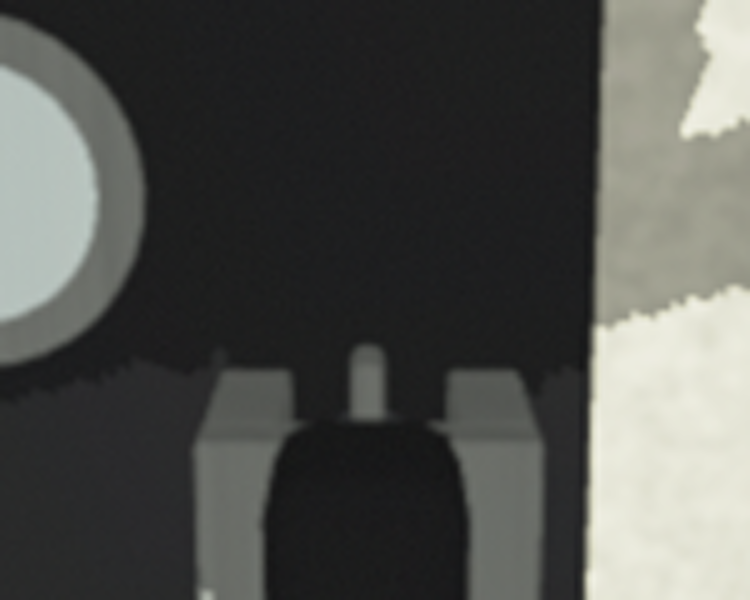

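The wing end at crop (367,345) sits midway between the jaws (293 and 447) and level with their ends. Fit is good, so I'm going down.

```bash
python3 -m creep '[{"delta_pos":[0,5,0],"rot":[0,0,0],"jaw":0},{"delta_pos":[0,5,0],"rot":[0,0,0],"jaw":0},{"delta_pos":[0,5,0],"rot":[0,0,0],"jaw":0},{"delta_pos":[0,5,0],"rot":[0,0,0],"jaw":0},{"delta_pos":[0,4,0],"rot":[0,0,0],"jaw":0},{"delta_pos":[0,2.5,0],"rot":[0,0,0],"jaw":0},{"delta_pos":[0,1.5,0],"rot":[0,0,0],"jaw":0},{"delta_pos":[0,1,0],"rot":[0,0,0],"jaw":0},{"delta_pos":[0,0,0],"rot":[0,0,0],"jaw":0},{"delta_pos":[0,0,0],"rot":[0,0,0],"jaw":0}]'
```

```text
clock: 10.8
position: [521.3, 171.9, 103.4]
ee_rot: [0.119, -0.697, 0.697, -0.12]
contact_force: [-3.4, -1.1, 5.8]
gripper_width: 15.0
```

```bash
python3 -m creep '[{"delta_pos":[0,1,0],"rot":[0,0,0],"jaw":0},{"delta_pos":[0,0.5,0],"rot":[0,0,0],"jaw":0},{"delta_pos":[0,0,0],"rot":[0,0,0],"jaw":0},{"delta_pos":[0,0,0],"rot":[0,0,0],"jaw":0},{"delta_pos":[0,0,0],"rot":[0,0,0],"jaw":0},{"delta_pos":[0,0,0],"rot":[0,0,0],"jaw":0},{"delta_pos":[0,0,0],"rot":[0,0,0],"jaw":0},{"delta_pos":[0,0,0],"rot":[0,0,0],"jaw":0},{"delta_pos":[0,0,0],"rot":[0,0,0],"jaw":0},{"delta_pos":[0,0,0],"rot":[0,0,0],"jaw":0}]'
python3 - <<'E'
from h import *
p,R=tool();c=arm.calibration("wrist");im=arm.get_image("wrist")
s=arm.get_image("scene")
a=cv2.resize(im[90:210,190:340],(500,400),interpolation=cv2.INTER_CUBIC);b=cv2.resize(s[60:140,300:360],(300,400),interpolation=cv2.INTER_CUBIC)
save("w5.png",cv2.convertScaleAbs(np.hstack([a,b]),alpha=1.6))
E
```

```text
clock: 11.63
position: [521.5, 171.9, 103.4]
ee_rot: [0.119, -0.697, 0.697, -0.12]
contact_force: [-5.2, -1.7, 13.5]
gripper_width: 15.1
t 11.63 tcp [521.5 171.9 103.4] yaw x deg -160.5 y [ 0.001 -0.    -1.   ] j [ 0.61  0.39 -0.35  0.   -0.83  1.3 ] F [-5.2 -1.7 13.5] w 15.1
```

View pics/w5.png

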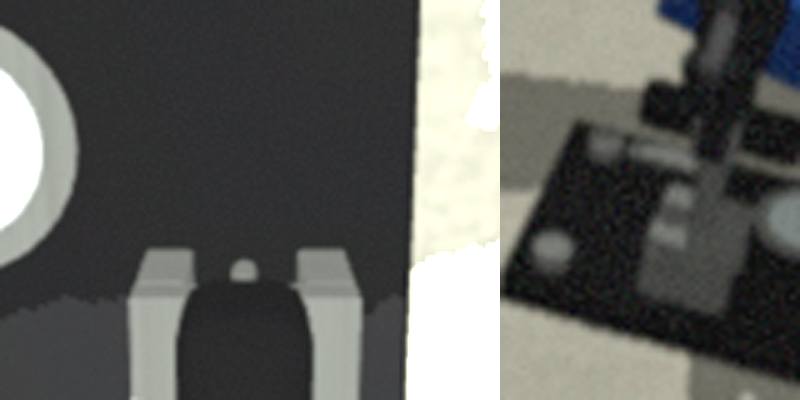

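```bash
python3 -m creep '[{"delta_pos":[0,0,0],"rot":[0,0.07,0],"jaw":0},{"delta_pos":[0,0,0],"rot":[0,0.07,0],"jaw":0},{"delta_pos":[0,0,0],"rot":[0,0.07,0],"jaw":0},{"delta_pos":[0,0,0],"rot":[0,0.07,0],"jaw":0},{"delta_pos":[0,0,0],"rot":[0,0.07,0],"jaw":0},{"delta_pos":[0,0,0],"rot":[0,0.07,0],"jaw":0},{"delta_pos":[0,0,0],"rot":[0,0.07,0],"jaw":0},{"delta_pos":[0,0,0],"rot":[0,0.07,0],"jaw":0},{"delta_pos":[0,0,0],"rot":[0,0.07,0],"jaw":0},{"delta_pos":[0,0,0],"rot":[0,0.07,0],"jaw":0}]'
python3 -c "
from h import *
tool();print(arm.read_state()['wrist_torque'])"
```

```text
clock: 12.57
position: [523.4, 171.6, 103.4]
ee_rot: [-0.129, -0.696, 0.696, 0.125]
contact_force: [1.8, -4.9, 7.9]
gripper_width: 15.2
t 12.57 tcp [523.4 171.6 103.4] yaw x deg 159.3 y [ 0.005 -0.001 -1.   ] j [ 0.61  0.39 -0.35  0.   -0.83  0.59] F [ 1.8 -4.9  7.9] w 15.2
[-1.69672817 -0.08304477  0.22431803]
```

```bash
python3 -m creep '[{"delta_pos":[0,0,0],"rot":[0,0.07,0],"jaw":0},{"delta_pos":[0,0,0],"rot":[0,0.07,0],"jaw":0},{"delta_pos":[0,0,0],"rot":[0,0.07,0],"jaw":0},{"delta_pos":[0,0,0],"rot":[0,0.07,0],"jaw":0},{"delta_pos":[0,0,0],"rot":[0,0.07,0],"jaw":0},{"delta_pos":[0,0,0],"rot":[0,0.07,0],"jaw":0},{"delta_pos":[0,0,0],"rot":[0,0.07,0],"jaw":0},{"delta_pos":[0,0,0],"rot":[0,0.07,0],"jaw":0},{"delta_pos":[0,0,0],"rot":[0,0.07,0],"jaw":0},{"delta_pos":[0,0,0],"rot":[0,0.05,0],"jaw":0}]'
python3 - <<'E'
from h import *
tool();print(arm.read_state()['wrist_torque']);im=arm.get_image("wrist")
s=arm.get_image("scene")
a=cv2.resize(im[90:210,190:340],(500,400),interpolation=cv2.INTER_CUBIC);b=cv2.resize(s[60:140,300:360],(300,400),interpolation=cv2.INTER_CUBIC)
save("w6.png",cv2.convertScaleAbs(np.hstack([a,b]),alpha=1.6))
E
```

```text
clock: 13.4
position: [521.9, 171.7, 103.4]
ee_rot: [0.353, 0.613, -0.613, -0.351]
contact_force: [-4.7, -1.9, 12.1]
gripper_width: 15.1
t 13.4 tcp [521.9 171.7 103.4] yaw x deg 120.3 y [ 0.002 -0.001 -1.   ] j [ 0.61  0.39 -0.35  0.   -0.83 -0.09] F [-4.7 -1.9 12.1] w 15.1
[-0.67787836  1.34217523  0.30180363]
```

View pics/w6.png

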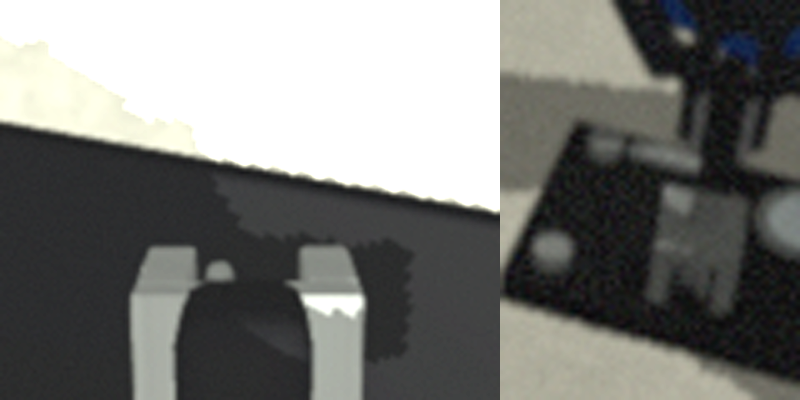

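The screw has turned with the fork: the driver turned 1.38 rad with at most about 0.4 rad of slack, and the wing end at crop (218,268) is still between the jaws. Next I relieve the press, open and rise.

```bash
python3 -m creep '[{"delta_pos":[0,-1,0],"rot":[0,0,0],"jaw":0},{"delta_pos":[0,-1,0],"rot":[0,0,0],"jaw":0},{"delta_pos":[0,0,0],"rot":[0,0,0],"jaw":0},{"delta_pos":[0,0,0],"rot":[0,0,0],"jaw":20},{"delta_pos":[0,0,0],"rot":[0,0,0],"jaw":30},{"delta_pos":[0,0,0],"rot":[0,0,0],"jaw":50},{"delta_pos":[0,0,0],"rot":[0,0,0],"jaw":50},{"delta_pos":[0,0,0],"rot":[0,0,0],"jaw":50},{"delta_pos":[0,0,0],"rot":[0,0,0],"jaw":50},{"delta_pos":[0,0,0],"rot":[0,0,0],"jaw":50}]'
python3 -m creep '[{"delta_pos":[0,-5,0],"rot":[0,0,0],"jaw":50},{"delta_pos":[0,-10,0],"rot":[0,0,0],"jaw":50},{"delta_pos":[0,-15,0],"rot":[0,0,0],"jaw":50},{"delta_pos":[0,-20,0],"rot":[0,0,0],"jaw":50},{"delta_pos":[0,-20,0],"rot":[0,0,0],"jaw":50},{"delta_pos":[0,-20,0],"rot":[0,0,0],"jaw":50},{"delta_pos":[0,-20,0],"rot":[0,0,0],"jaw":50},{"delta_pos":[0,0,0],"rot":[0,0,0],"jaw":50},{"delta_pos":[0,0,0],"rot":[0,0,0],"jaw":50},{"delta_pos":[0,0,0],"rot":[0,0,0],"jaw":50}]'
python3 - <<'E'
from h import *
tool();im=arm.get_image("wrist");s=arm.get_image("scene")
a=cv2.resize(im[60:300,140:380],(400,400),interpolation=cv2.INTER_CUBIC);b=cv2.resize(s[40:140,280:380],(400,400),interpolation=cv2.INTER_CUBIC)
save("w7.png",cv2.convertScaleAbs(np.hstack([a,b]),alpha=1.6))
E
```

```text
clock: 14.33
position: [521.4, 172.2, 102.7]
ee_rot: [0.352, 0.614, -0.613, -0.352]
contact_force: [0.1, -0.7, 0.0]
gripper_width: 50.0
clock: 15.17
position: [520.9, 172.0, 213.0]
ee_rot: [0.352, 0.614, -0.613, -0.352]
contact_force: [-0.1, -0.3, -0.3]
gripper_width: 50.1
t 15.17 tcp [520.9 172.  213. ] yaw x deg 120.4 y [-0.  0. -1.] j [ 0.61  0.27 -0.21 -0.   -1.09 -0.08] F [-0.1 -0.3 -0.3] w 50.1
```

View pics/w7.png

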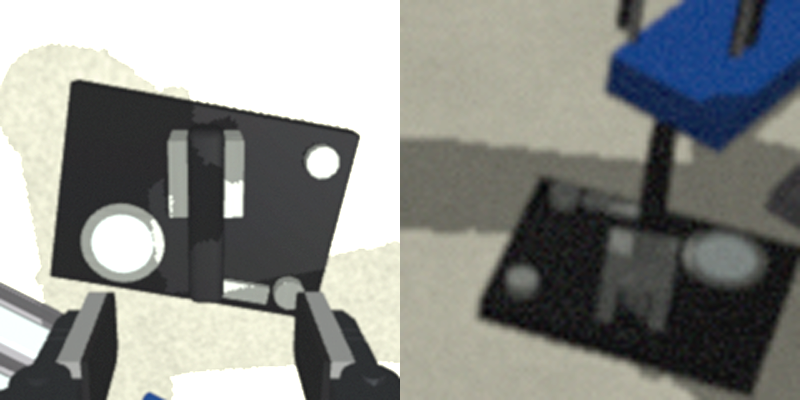

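```bash
python3 -c "
from h import *
print(arm.job_done());tool()"
```

```text
the job is handed in; nothing more can be done
None
the job is handed in; nothing more can be done
```

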